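# Find the tired spring rest and mark it

## Task

One of the three spring rests that cushion glass globes has a tired spring: press their round pads down one at a time, from the robot's left to its right, about 1 cm each, to feel which is the softest. Then push only that rest's red tag fully down to mark it for replacement, and take the hand away. Use the fingertips only: do not pick up, tip or shift the rests or anything else on the bench.

Things in the scene. Friction and masses are not known exactly. Their poses are not given: they have to be found in the camera images.
- rest_a: one of three spring rests that look alike (which of rest_a, rest_b, rest_c stands left, middle or right differs each time): grey steel base plate 160 (x) x 90 (y) x 12 mm standing unfastened on the bench, 1.6 kg, with a round sprung pad and a red tag. Origin at the centre of the plate's underside, on the bench (z = 0). Own +x runs from the tag (towards the robot) to the pad (away from it); yaw within 0.3 rad of the robot's
- pad_a_top (a point): centre of the top face of rest_a's pad: round, brass rim and grey felt face, 72 mm across, 74 mm above the bench when up, at x = +35 mm, y = 0 in the rest's frame; below it a steel cup of 64 mm diameter, 36 mm high
- pad_a (a joint): how far rest_a's pad is pressed straight down, m: 0 = up, 0.020 = on its stop; untouched, all three pads stand equally high to within about 1 mm. The spring returns it. The force needed grows with travel: about 9 N for the firmest pad at 10 mm (16 N at the stop), and for the softest pad about half or less of what either other pad needs
- tag_a_top (a point): centre of the top face of rest_a's red tag: flat cap 24 (x) x 34 (y) x 8 mm on a white stem over a dark guide block, top 62 mm above the bench when up, 42 mm when down, at x = -55 mm, y = 0 in the rest's frame (90 mm from the pad's centre)
- tag_a (a joint): how far rest_a's tag is pushed straight down, m: 0 = up, 0.020 = fully down. Friction of about 4 N; it has no spring and stays where it is left
- rest_b: one of three spring rests that look alike (which of rest_a, rest_b, rest_c stands left, middle or right differs each time): grey steel base plate 160 (x) x 90 (y) x 12 mm standing unfastened on the bench, 1.6 kg, with a round sprung pad and a red tag. Origin at the centre of the plate's underside, on the bench (z = 0). Own +x runs from the tag (towards the robot) to the pad (away from it); yaw within 0.3 rad of the robot's
- pad_b_top (a point): centre of the top face of rest_b's pad: round, brass rim and grey felt face, 72 mm across, 74 mm above the bench when up, at x = +35 mm, y = 0 in the rest's frame; below it a steel cup of 64 mm diameter, 36 mm high
- pad_b (a joint): how far rest_b's pad is pressed straight down, m: 0 = up, 0.020 = on its stop; untouched, all three pads stand equally high to within about 1 mm. The spring returns it. The force needed grows with travel: about 9 N for the firmest pad at 10 mm (16 N at the stop), and for the softest pad about half or less of what either other pad needs
- tag_b_top (a point): centre of the top face of rest_b's red tag: flat cap 24 (x) x 34 (y) x 8 mm on a white stem over a dark guide block, top 62 mm above the bench when up, 42 mm when down, at x = -55 mm, y = 0 in the rest's frame (90 mm from the pad's centre)
- tag_b (a joint): how far rest_b's tag is pushed straight down, m: 0 = up, 0.020 = fully down. Friction of about 4 N; it has no spring and stays where it is left
- rest_c: one of three spring rests that look alike (which of rest_a, rest_b, rest_c stands left, middle or right differs each time): grey steel base plate 160 (x) x 90 (y) x 12 mm standing unfastened on the bench, 1.6 kg, with a round sprung pad and a red tag. Origin at the centre of the plate's underside, on the bench (z = 0). Own +x runs from the tag (towards the robot) to the pad (away from it); yaw within 0.3 rad of the robot's
- pad_c_top (a point): centre of the top face of rest_c's pad: round, brass rim and grey felt face, 72 mm across, 74 mm above the bench when up, at x = +35 mm, y = 0 in the rest's frame; below it a steel cup of 64 mm diameter, 36 mm high
- pad_c (a joint): how far rest_c's pad is pressed straight down, m: 0 = up, 0.020 = on its stop; untouched, all three pads stand equally high to within about 1 mm. The spring returns it. The force needed grows with travel: about 9 N for the firmest pad at 10 mm (16 N at the stop), and for the softest pad about half or less of what either other pad needs
- tag_c_top (a point): centre of the top face of rest_c's red tag: flat cap 24 (x) x 34 (y) x 8 mm on a white stem over a dark guide block, top 62 mm above the bench when up, 42 mm when down, at x = -55 mm, y = 0 in the rest's frame (90 mm from the pad's centre)
- tag_c (a joint): how far rest_c's tag is pushed straight down, m: 0 = up, 0.020 = fully down. Friction of about 4 N; it has no spring and stays where it is left
- finial: brass lamp finial, 28 mm across, 40 mm high, standing between the left and middle rests; a bystander, loose. Origin at the centre of its underside
- spacer: upright brass spacer tube, 26 mm outside diameter, 45 mm high, standing between the middle and right rests; a bystander, loose. Origin at the centre of its underside
- driver: screwdriver with green handle, 170 mm long, lying across in front of the middle rest, on the robot's side; a bystander, loose
- globe: white glass globe shade, 124 mm across, 114 mm high, on the bench to the robot's right; a bystander, loose. Origin at the centre of its underside
- canopy: brass ceiling canopy, 110 mm across, 56 mm high, beyond the rests; a bystander, loose. Origin at the centre of its underside
- tape: yellow tape measure, 65 x 32 x 62 mm, beyond the rests; a bystander, loose. Origin at the centre of its underside
- bin: open blue parts bin, 100 x 120 x 55 mm, beyond the rests; a bystander, loose. Origin at the centre of its underside
- jar: glass jar with steel cap, 60 mm across, 75 mm high, to the robot's left; a bystander, loose. Origin at the centre of its underside

How it is judged (in metres and radians):
On the way, in this order (a step that is already met when the one before it is completed fails the run):
1. the left pad is pressed down at least 5 mm (((world y of rest_a above 0.135 m and value of joint pad_a above 0.005 m) or (world y of rest_b above 0.135 m and value of joint pad_b above 0.005 m) or (world y of rest_c above 0.135 m and value of joint pad_c above 0.005 m))), for 0.1 s.
2. the middle pad is pressed down at least 5 mm, after the one before it (((world y of rest_a between -0.135 and 0.135 m and value of joint pad_a above 0.005 m) or (world y of rest_b between -0.135 and 0.135 m and value of joint pad_b above 0.005 m) or (world y of rest_c between -0.135 and 0.135 m and value of joint pad_c above 0.005 m))), for 0.1 s.
3. the right pad is pressed down at least 5 mm, after the one before it (((world y of rest_a below -0.135 m and value of joint pad_a above 0.005 m) or (world y of rest_b below -0.135 m and value of joint pad_b above 0.005 m) or (world y of rest_c below -0.135 m and value of joint pad_c above 0.005 m))), for 0.1 s.
4. after all three presses, the tag of the softest pad is pushed down, the two others still up (the tired spring lets its pad sag by about 1 mm, which is how the rule knows it) (((value of joint pad_a between 0.0004 and 0.002 m and value of joint tag_a above 0.016 m and value of joint each of tag_b, tag_c below 0.004 m) or (value of joint pad_b between 0.0004 and 0.002 m and value of joint tag_b above 0.016 m and value of joint each of tag_a, tag_c below 0.004 m) or (value of joint pad_c between 0.0004 and 0.002 m and value of joint tag_c above 0.016 m and value of joint each of tag_a, tag_b below 0.004 m))), for 0.2 s.
At the end, for the whole second after the job is handed in: The tag of the softest pad is at least 16 mm down (of 20), the two other tags are less than 4 mm down, all pads have sprung back up (within 2 mm), and the rests and every other thing stand upright, at rest, within 20 mm of where they started (((value of joint pad_a between 0.0004 and 0.002 m and value of joint tag_a above 0.016 m and value of joint each of tag_b, tag_c below 0.004 m) or (value of joint pad_b between 0.0004 and 0.002 m and value of joint tag_b above 0.016 m and value of joint each of tag_a, tag_c below 0.004 m) or (value of joint pad_c between 0.0004 and 0.002 m and value of joint tag_c above 0.016 m and value of joint each of tag_a, tag_b below 0.004 m)) and value of joint each of pad_a, pad_b, pad_c below 0.002 m and distance of each of rest_a, rest_b, rest_c, finial, spacer, driver, globe, canopy, tape, bin, jar from where it was at the start of the episode below 0.02 m and angle between each of rest_a, rest_b, rest_c's own z axis and vertical below 0.05 rad and linear speed of each of rest_a, rest_b, rest_c below 0.01 m/s); the robot touches nothing.
It fails at once if a tag of a firmer pad is pushed down more than 6 mm ((value of joint tag_a above 0.006 m and value of joint pad_a below 0.0002 m) or (value of joint tag_b above 0.006 m and value of joint pad_b below 0.0002 m) or (value of joint tag_c above 0.006 m and value of joint pad_c below 0.0002 m)).
It fails at once if a rest is lifted or tipped (8 mm, 0.15 rad) or shifted more than 20 mm (height (world z) of any of rest_a, rest_b, rest_c above 0.008 m or angle between any of rest_a, rest_b, rest_c's own z axis and vertical above 0.15 rad or distance of any of rest_a, rest_b, rest_c from where it was at the start of the episode above 0.02 m).
It fails at once if another thing on the bench is lifted or moved more than 20 mm (distance of any of finial, spacer, driver, globe, canopy, tape, bin, jar from where it was at the start of the episode above 0.02 m).
It also fails if it takes over 58 s, if anything falls off the work surface, if the arm or the gripper's body presses on something with over 40 N, if the wrist force passes 120 N, or if a joint passes its speed limit or range.

## Robot

A 7-joint arm with a two-finger parallel gripper is mounted at the origin on the work surface. World frame = base frame: x ahead of the robot, y to its left, z up, the work surface at z = 0. Lengths are in mm, angles in rad, forces in N, time in s.
With the tool pointing down it reaches from about 400 to 850 mm from the base axis. Payload 10.4 kg.
Tool frame: the origin (TCP) lies on the centre line of the jaws, within the pads' length; the fingertips stand 8 mm ahead of it and the grasp point (between the pads) lies 11 mm behind it (r.finger_overhang is the z of the fingertips in the tool frame, in mm); z points along the fingers, y is the line along which they close (so a half turn about z gives the same grasp; the last joint's range is limited). The gripper opens to 87 mm and grips with 3 to 60 N. Pads are 19 mm wide; open, the fingers measure 117 mm over their backs; the gripper's body (75 mm by 190 mm) begins 51 mm behind the grasp point.
Start: joints at [1.203, 0.332, -0.065, 1.46, 0.022, 1.35, -0.088], TCP at [211.277, -588.229, 230.576] pointing down, gripper open.
Joint ranges: [-2.6, 2.6], [-0.5, 2.12], [-1.47, 1.34], [0.16, 2.42], [-1.27, 4.41], [0.06, 2.06], [-2.6, 2.6]. Speed limits (rad/s): [2.22, 2.22, 2.79, 2.79, 3.14, 3.14, 3.14].

## Interface

Orientations are given as a unit quaternion [x, y, z, w].
In Python, from station import r gives the robot as it stands. The module is installed in compiled form; this text tells all that it offers.
- The arm moves only by the tool step_arm, never from a script. Its argument "rows" is a list of rows, each an object with "translation": the shift along the world's x, y, z each as a share of 100 mm, from -1 to 1, a list of three; "delta_rot": the turn, a rotation vector about the world's x, y, z each as a share of 90 degrees, from -1 to 1, a list of three; "hand": the gripper command: -1 is shut, 1 is fully open, values between are in proportion. A call has 1 to 12 rows; each row is the pose to reach, as a shift and turn from the pose commanded when the call began; what a row does not reach only later rows make up. A row lasts 1/10 s, in which the tool goes at most 50 mm and 8.59 degrees, less where a joint would pass 70% of its speed; a pose out of reach is approached as far as the arm can. A call with a number of a shift or a turn outside -1 to 1 is refused whole. A call with a gripper value outside its range is refused whole. The fingers move at their own pace and stop on an object; "newtons" is the grip in N (left out, the last holds). Time passes only in rows, so rows that repeat a pose let the fingers close. It gives the time, the measured TCP pose, the force, the opening and the grip force at its end, in the units of the state.
- r.sense(): the state, without advancing time (a new reading comes with each control period).
- r.grab_frame(name): name is "scene" or "top" or "wrist"; returns (picture, depth): 480x640x3 uint8, red, green, blue; 480x640 float32, mm along the optical axis (not along the pixel's ray), 0 where there is no reading.
- r.calibration(name): a dict with "K" (3x3 intrinsics, pixels), "R" (3x3) and "t" (3): a world point X has camera coordinates R X + t. Camera axes: x right, y down, z forward; pixel columns grow to the right and rows downward; lengths in mm; the calibration is good to about 2 mm. A picture is of the moment at which its call begins: read the wrist's pose just before it. calibration takes no time and is no camera call; for the wrist camera it gives the pose at the moment of the call.
- r.sign_off(): hands the job in; it is judged then, once.
Trained networks look in the newest picture that a camera, given by its name, has taken for a name from the list of things; names that differ only in an ending like _2 or _b are one class to them, and where a whole thing is asked for, a point or a joint stands for the part that bears it (a point fixed in the world has none). Each returns a list of dicts, best first, with "score" (0 to 1); they miss things now and then, are a little off and sometimes report something else, mostly with a low value. They report only what shows in the picture. A call takes as long as a camera call.
- r.search_frame(camera, target): "position" ([x, y, z] in mm, in the coordinates of the camera as it stood for that picture, good to about 4 mm: the middle of the surface that is visible of it).
- r.mark_of(camera, target): "position" ([x, y, z] in mm, in the coordinates of the camera as it stood for that picture, good to about 4 mm: a listed point, or the origin of a listed thing).
The state is a dict: "clock": time; "joint_positions": joint angles; "joint_vel": joint speeds; "joint_torque": joint torques, N m; "tool_pos": TCP position; "eef_rot": TCP orientation; "wrist_force": force on the tool from outside, world axes, zero at the start; "moment": the same for the moment, N m; "finger_gap": opening from 0.0 (shut) to 1.0 (fully open); "finger_force": force on a finger pad.
Only numpy, scipy, OpenCV 4.12 (cv2) and the standard library are available. Lean on these libraries where they do the work, as an engineer would, in place of code of your own. Each camera call takes 0.05 s, during which the arm holds its last target. There are 200 camera calls.

## Working session

There is one attempt and no reset: what is moved stays moved. The work goes in short steps, Python scripts to look and compute and a tool call to move; the robot and the scene stay as the last step left them, time stands still between calls to the robot, and variables do not carry over. Pictures are saved under pics/ and viewed, at most 10 in all, crops included, and the job is handed in when it is done.

Besides the shell and the picture viewer there is one more tool, called after "Request:" in YAML: its name, and indented under it one key for each argument. step_arm: Moves the arm, as the interface text tells. Its arguments: {"type":"object","properties":{"rows":{"type":"array","items":{"type":"object","properties":{"translation":{"type":"array","items":{"type":"number","minimum":-1,"maximum":1}},"delta_rot":{"type":"array","items":{"type":"number","minimum":-1,"maximum":1}},"hand":{"type":"number"}}}},"newtons":{"type":"number"}},"required":["rows"]}

```bash
mkdir -p pics; cat > h.py <<'E'
import numpy as np, cv2
from station import r
def world(cam,p):
    c=r.calibration(cam); return np.array(c["R"]).T@(np.array(p)-np.array(c["t"]))
E
python3 - <<'E'
from h import *
np.set_printoptions(precision=1,suppress=True)
for cam in ["top","scene"]:
    im,d=r.grab_frame(cam); cv2.imwrite(f"pics/{cam}0.png",im[:,:,::-1])
    for t in ["pad_a_top","tag_a_top","rest_a"]:
        for o in r.mark_of(cam,t)[:5]: print(cam,t,round(o["score"],2),world(cam,o["position"]))
s=r.sense(); print(s)
E
```

```text
top pad_a_top 0.65 [562.9 258.8  78.4]
top tag_a_top 0.48 [530.7 257.3  -4. ]
top tag_a_top 0.42 [479.  258.1  60.1]
top rest_a 0.88 [607.1 -17.   -0.2]
top rest_a 0.86 [ 551.4 -260.9   -3.7]
top rest_a 0.55 [529.1 258.6  -1.9]
scene pad_a_top 0.57 [567.  259.1  75.5]
scene tag_a_top 0.54 [477.5 258.5  62.7]
scene rest_a 0.98 [602.8 -16.7   1. ]
scene rest_a 0.75 [530.7 258.1  -5.1]
{'clock': 0.4, 'joint_positions': array([ 1.2,  0.3, -0.1,  1.5,  0. ,  1.3, -0.1]), 'joint_vel': array([-0.,  0., -0., -0.,  0.,  0., -0.]), 'joint_torque': array([ -0. , -62.2,   0. , -39. ,  -0.1,   0. ,   0. ]), 'tool_pos': array([ 211.3, -588.2,  230.5]), 'eef_rot': array([ 1. ,  0.2, -0. , -0. ]), 'wrist_force': array([-0.1,  0.6, -0.2]), 'moment': array([-0.,  0.,  0.]), 'finger_force': 0.0, 'finger_gap': 0.9978634178233623}
```

View pics/top0.png

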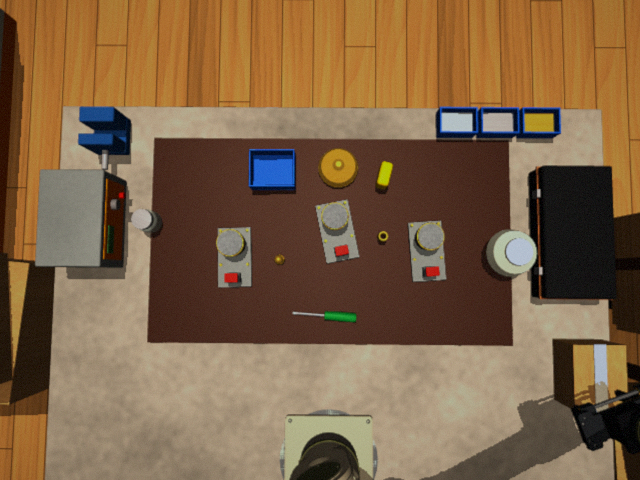

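View pics/scene0.png

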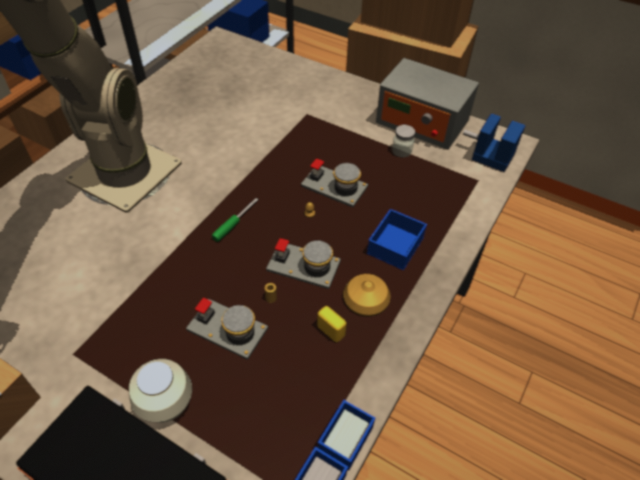

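The top picture shows three rests: left with pad (231,243) and tag (232,278), middle with pad (335,217) and tag (341,252), right with pad (430,237) and tag (431,272). The finial (280,259), spacer (383,237) and driver (325,316) sit between and in front of them. The scene picture agrees. I'll refine the positions from top depth and colour.

```bash
python3 - <<'E'
from h import *
np.set_printoptions(precision=1,suppress=True)
for cam in ["top","scene"]:
    im,d=r.grab_frame(cam); c=r.calibration(cam); K,R,t=[np.array(c[k]) for k in "KRt"]
    v,u=np.mgrid[:480,:640]
    P=np.stack([(u-K[0,2])/K[0,0]*d,(v-K[1,2])/K[1,1]*d,d],-1)
    W=(P-t)@R; i=im.astype(int)
    roi=(W[...,0]>400)&(W[...,0]<720)&(abs(W[...,1])<340)&(d>0)
    red=roi&(i[...,0]>130)&(i[...,1]<60)&(i[...,2]<60)&(W[...,2]>54)
    pad=roi&(W[...,2]>67)&(W[...,2]<82)&~red&(i.max(-1)-i.min(-1)<110)
    for nm,m in(("tag",red),("pad",pad)):
        n,l,s,_=cv2.connectedComponentsWithStats(m.astype(np.uint8))
        for k in range(1,n):
            if s[k,4]<15: continue
            w=W[l==k]; print(cam,nm,s[k,4],w.mean(0),(w.min(0)+w.max(0))/2,np.ptp(w,axis=0))
    for tt in ["finial","spacer","globe"]:
        for o in r.mark_of(cam,tt)[:1]: print(cam,tt,round(o["score"],2),world(cam,o["position"]))
from scipy.spatial.transform import Rotation as Ro
s=r.sense(); print(Ro.from_quat(s["eef_rot"]).as_matrix(),s["tool_pos"],s["clock"])
E
```

```text
top tag 106 [549.4 -29.8  62. ] [549.3 -30.4  62.8] [25.8 33.9 12.1]
top tag 112 [ 497.2 -264.    61.5] [ 496.9 -263.9   61.9] [20.8 32.5 13.4]
top tag 105 [477.1 255.4  61.6] [477.4 255.8  62.4] [20.8 30.2 16.1]
top pad 571 [637.9 -11.2  72.3] [638.2 -11.6  73.4] [70.6 69.9 12.8]
top pad 580 [ 586.8 -256.6   73.1] [ 587.8 -257.6   74.3] [69.9 67.3 14.2]
top pad 581 [567.1 258.3  73. ] [567.5 258.6  74.4] [67.6 70.7 14.7]
top finial 0.56 [524.2 132.    0.4]
top spacer 0.44 [ 584.5 -137.7   -0.3]
top globe 0.9 [ 544.2 -469.9    0.4]
scene tag 74 [476.5 255.7  60.8] [477.1 257.1  60.2] [24.7 35.6 11.2]
scene tag 104 [550.1 -30.7  61.3] [550.  -29.2  62. ] [27.9 37.3 14.8]
scene tag 131 [ 497.3 -265.6   61.5] [ 497.  -264.9   61.4] [25.3 33.2  9.5]
scene pad 408 [568.2 256.1  72.5] [566.9 256.9  73.5] [70.5 75.1 13. ]
scene pad 553 [639.3 -13.8  71.7] [639.1 -13.2  73.5] [70.3 71.1 12.9]
scene pad 738 [ 588.8 -260.4   72.9] [ 588.3 -259.4   73.4] [69.1 70.8 12.7]
scene finial 0.57 [523.5 138.3  -2.2]
scene spacer 0.46 [ 590.2 -138.2   -0.9]
scene globe 0.6 [ 544.  -468.8    0.5]
[[ 0.9  0.3  0. ]
 [ 0.3 -0.9 -0. ]
 [ 0.   0.  -1. ]] [ 211.3 -588.2  230.6] 0.8
```

Request:
step_arm:
  rows:
    - {"translation": [0.8, 1, 0], "delta_rot": [0, 0, -0.2], "hand": -1}
    - {"translation": [0.8, 1, 0], "delta_rot": [0, 0, -0.2], "hand": -1}
    - {"translation": [0.8, 1, 0], "delta_rot": [0, 0, -0.2], "hand": -1}
    - {"translation": [0.8, 1, 0], "delta_rot": [0, 0, -0.2], "hand": -1}
  newtons: 10

```text
clock: 1.2
tool_pos: [295.5, -484.4, 231.0]
eef_rot: [1.0, 0.019, 0.001, -0.0]
wrist_force: [-0.3, -0.2, 0.1]
finger_gap: 0.717
finger_force: 0.0
```

Request:
step_arm:
  rows:
    - {"translation": [0.9, 0.9, -0.1], "delta_rot": [0, 0, -0.024], "hand": -1}
    - {"translation": [0.9, 0.9, -0.1], "delta_rot": [0, 0, -0.024], "hand": -1}
    - {"translation": [0.9, 0.9, -0.1], "delta_rot": [0, 0, -0.024], "hand": -1}

```text
clock: 1.5
tool_pos: [383.8, -395.5, 220.5]
eef_rot: [1.0, -0.002, 0.0, -0.0]
wrist_force: [0.2, 0.5, 0.6]
finger_gap: 0.448
finger_force: 0.0
```

Request:
step_arm:
  rows:
    - {"translation": [0.9, 0.9, -0.1], "hand": -1}
    - {"translation": [0.9, 0.9, -0.1], "hand": -1}
    - {"translation": [0.9, 0.9, -0.1], "hand": -1}

```text
$.rows[0]: bad value
```

Request:
step_arm:
  rows:
    - {"translation": [0.9, 0.9, -0.1], "hand": -1}
    - {"translation": [0.9, 0.9, -0.1], "hand": -1}
    - {"translation": [0.9, 0.9, -0.1], "hand": -1}

```text
$.rows[0]: bad value
```

Request:
step_arm:
  rows:
    - {"translation": [0, 1, -0.1], "hand": -1}
    - {"translation": [0, 1, -0.1], "hand": -1}
    - {"translation": [0, 1, -0.1], "hand": -1}

```text
$.rows[0]: bad value
```

Request:
step_arm:
  rows:
    - {"translation": [0, 1, -0.1], "hand": -1}
    - {"translation": [0, 1, -0.1], "hand": -1}
    - {"translation": [0, 1, -0.1], "hand": -1}

```text
$.rows[0]: bad value
```

Request:
step_arm:
  rows:
    - {"translation": [0.93, 0.94, -0.1], "delta_rot": [0, 0, 0], "hand": -1}
    - {"translation": [0.93, 0.94, -0.1], "delta_rot": [0, 0, 0], "hand": -1}
    - {"translation": [0.93, 0.94, -0.1], "delta_rot": [0, 0, 0], "hand": -1}

```text
clock: 1.8
tool_pos: [476.3, -301.7, 210.6]
eef_rot: [1.0, -0.002, 0.0, -0.0]
wrist_force: [0.6, -0.6, -0.6]
finger_gap: 0.167
finger_force: 0.0
```

Request:
step_arm:
  rows:
    - {"translation": [0.93, 0.94, -0.1], "delta_rot": [0, 0, 0], "hand": -1}
    - {"translation": [0.93, 0.94, -0.1], "delta_rot": [0, 0, 0], "hand": -1}
    - {"translation": [0.93, 0.94, -0.1], "delta_rot": [0, 0, 0], "hand": -1}

```text
clock: 2.1
tool_pos: [569.2, -207.6, 200.4]
eef_rot: [1.0, -0.002, 0.0, -0.0]
wrist_force: [-1.1, -0.6, 0.3]
finger_gap: 0.013
finger_force: 0.0
```

Request:
step_arm:
  rows:
    - {"translation": [0, 0.94, -0.1], "delta_rot": [0, 0, 0], "hand": -1}
    - {"translation": [0, 0.94, -0.1], "delta_rot": [0, 0, 0], "hand": -1}
    - {"translation": [0, 0.94, -0.1], "delta_rot": [0, 0, 0], "hand": -1}

```text
clock: 2.4
tool_pos: [567.6, -109.2, 190.2]
eef_rot: [1.0, 0.001, -0.0, -0.001]
wrist_force: [0.3, -0.1, 0.5]
finger_gap: 0.007
finger_force: 0.0
```

Request:
step_arm:
  rows:
    - {"translation": [0, 0.94, -0.1], "delta_rot": [0, 0, 0], "hand": -1}
    - {"translation": [0, 0.94, -0.1], "delta_rot": [0, 0, 0], "hand": -1}
    - {"translation": [0, 0.94, -0.1], "delta_rot": [0, 0, 0], "hand": -1}

```text
clock: 2.7
tool_pos: [567.0, -15.6, 180.4]
eef_rot: [1.0, 0.001, -0.0, -0.001]
wrist_force: [-0.6, -0.6, 0.9]
finger_gap: 0.005
finger_force: 0.0
```

Request:
step_arm:
  rows:
    - {"translation": [0, 0.94, -0.1], "delta_rot": [0, 0, 0], "hand": -1}
    - {"translation": [0, 0.94, -0.1], "delta_rot": [0, 0, 0], "hand": -1}
    - {"translation": [0, 0.94, -0.1], "delta_rot": [0, 0, 0], "hand": -1}

```text
clock: 3.0
tool_pos: [566.4, 78.2, 170.3]
eef_rot: [1.0, 0.001, -0.0, -0.002]
wrist_force: [-0.0, -0.3, -0.2]
finger_gap: 0.007
finger_force: 0.0
```

Request:
step_arm:
  rows:
    - {"translation": [0, 0.94, -0.1], "delta_rot": [0, 0, 0], "hand": -1}
    - {"translation": [0, 0.94, -0.1], "delta_rot": [0, 0, 0], "hand": -1}
    - {"translation": [0, 0.94, -0.1], "delta_rot": [0, 0, 0], "hand": -1}

```text
clock: 3.3
tool_pos: [565.9, 172.2, 160.2]
eef_rot: [1.0, 0.001, -0.001, -0.002]
wrist_force: [-0.2, 0.4, 0.2]
finger_gap: 0.007
finger_force: 0.0
```

Request:
step_arm:
  rows:
    - {"translation": [0, 0.92, -0.3], "delta_rot": [0, 0, 0], "hand": -1}
    - {"translation": [0, 0.92, -0.3], "delta_rot": [0, 0, 0], "hand": -1}
    - {"translation": [0, 0.92, -0.3], "delta_rot": [0, 0, 0], "hand": -1}
    - {"translation": [0, 0.92, -0.3], "delta_rot": [0, 0, 0], "hand": -1}
    - {"translation": [0, 0.92, -0.3], "delta_rot": [0, 0, 0], "hand": -1}

```text
clock: 3.8
tool_pos: [568.3, 256.0, 130.6]
eef_rot: [1.0, -0.004, 0.0, 0.0]
wrist_force: [-0.7, -1.1, 0.3]
finger_gap: 0.006
finger_force: 0.0
```

Request:
step_arm:
  rows:
    - {"translation": [0, 0, -0.3], "delta_rot": [0, 0, 0], "hand": -1}
    - {"translation": [0, 0, -0.43], "delta_rot": [0, 0, 0], "hand": -1}
    - {"translation": [0, 0, -0.48], "delta_rot": [0, 0, 0], "hand": -1}
    - {"translation": [0, 0, -0.52], "delta_rot": [0, 0, 0], "hand": -1}
    - {"translation": [0, 0, -0.55], "delta_rot": [0, 0, 0], "hand": -1}
    - {"translation": [0, 0, -0.585], "delta_rot": [0, 0, 0], "hand": -1}
    - {"translation": [0, 0, -0.585], "delta_rot": [0, 0, 0], "hand": -1}
    - {"translation": [0, 0, -0.585], "delta_rot": [0, 0, 0], "hand": -1}
    - {"translation": [0, 0, -0.585], "delta_rot": [0, 0, 0], "hand": -1}
    - {"translation": [0, 0, -0.585], "delta_rot": [0, 0, 0], "hand": -1}

```text
clock: 4.8
tool_pos: [567.9, 257.4, 73.1]
eef_rot: [1.0, -0.004, 0.001, 0.0]
wrist_force: [-1.0, -3.5, 6.3]
finger_gap: 0.01
finger_force: 3.0
```

Request:
step_arm:
  rows:
    - {"translation": [0, 0, 0], "delta_rot": [0, 0, 0], "hand": -1}
    - {"translation": [0, 0, 0], "delta_rot": [0, 0, 0], "hand": -1}
    - {"translation": [0, 0, 0], "delta_rot": [0, 0, 0], "hand": -1}

```text
clock: 5.1
tool_pos: [568.0, 257.4, 73.1]
eef_rot: [1.0, -0.004, 0.001, 0.0]
wrist_force: [-1.3, -4.2, 6.3]
finger_gap: 0.005
finger_force: 3.0
```

Request:
step_arm:
  rows:
    - {"translation": [0, 0, 0.3], "delta_rot": [0, 0, 0], "hand": -1}
    - {"translation": [0, 0, 0.5], "delta_rot": [0, 0, 0], "hand": -1}
    - {"translation": [0, 0, 0.5], "delta_rot": [0, 0, 0], "hand": -1}
    - {"translation": [0, 0, 0.5], "delta_rot": [0, 0, 0], "hand": -1}

```text
clock: 5.5
tool_pos: [567.5, 258.2, 122.5]
eef_rot: [1.0, -0.003, 0.001, -0.0]
wrist_force: [-0.6, 0.9, 0.0]
finger_gap: 0.002
finger_force: 0.0
```

Request:
step_arm:
  rows:
    - {"translation": [0.3, -0.9, 0], "delta_rot": [0, 0, 0], "hand": -1}
    - {"translation": [0.3, -0.9, 0], "delta_rot": [0, 0, 0], "hand": -1}
    - {"translation": [0.3, -0.9, 0], "delta_rot": [0, 0, 0], "hand": -1}

```text
clock: 5.8
tool_pos: [599.5, 159.2, 120.4]
eef_rot: [1.0, -0.008, -0.0, 0.002]
wrist_force: [-0.2, -0.7, -0.2]
finger_gap: 0.006
finger_force: 0.0
```

Request:
step_arm:
  rows:
    - {"translation": [0.3, -0.9, 0], "delta_rot": [0, 0, 0], "hand": -1}
    - {"translation": [0.3, -0.9, 0], "delta_rot": [0, 0, 0], "hand": -1}
    - {"translation": [0.3, -0.9, 0], "delta_rot": [0, 0, 0], "hand": -1}

```text
clock: 6.1
tool_pos: [628.7, 69.0, 120.5]
eef_rot: [1.0, -0.009, -0.0, 0.002]
wrist_force: [-0.7, 0.2, -0.3]
finger_gap: 0.005
finger_force: 0.0
```

Request:
step_arm:
  rows:
    - {"translation": [0.1, -0.9, 0], "delta_rot": [0, 0, 0], "hand": -1}
    - {"translation": [0.1, -0.9, 0], "delta_rot": [0, 0, 0], "hand": -1}
    - {"translation": [0.1, -0.9, 0], "delta_rot": [0, 0, 0], "hand": -1}
    - {"translation": [0.1, -0.9, 0], "delta_rot": [0, 0, 0], "hand": -1}
    - {"translation": [0.1, -0.9, 0], "delta_rot": [0, 0, 0], "hand": -1}

```text
clock: 6.6
tool_pos: [636.9, -10.5, 121.5]
eef_rot: [1.0, -0.003, -0.0, -0.0]
wrist_force: [0.8, -0.5, 0.4]
finger_gap: 0.007
finger_force: 0.0
```

Request:
step_arm:
  rows:
    - {"translation": [0, 0, -0.25], "delta_rot": [0, 0, 0], "hand": -1}
    - {"translation": [0, 0, -0.35], "delta_rot": [0, 0, 0], "hand": -1}
    - {"translation": [0, 0, -0.39], "delta_rot": [0, 0, 0], "hand": -1}
    - {"translation": [0, 0, -0.43], "delta_rot": [0, 0, 0], "hand": -1}
    - {"translation": [0, 0, -0.46], "delta_rot": [0, 0, 0], "hand": -1}
    - {"translation": [0, 0, -0.49], "delta_rot": [0, 0, 0], "hand": -1}
    - {"translation": [0, 0, -0.49], "delta_rot": [0, 0, 0], "hand": -1}
    - {"translation": [0, 0, -0.49], "delta_rot": [0, 0, 0], "hand": -1}
    - {"translation": [0, 0, -0.49], "delta_rot": [0, 0, 0], "hand": -1}
    - {"translation": [0, 0, -0.49], "delta_rot": [0, 0, 0], "hand": -1}

```text
clock: 7.6
tool_pos: [637.6, -12.1, 73.4]
eef_rot: [1.0, -0.004, 0.0, -0.0]
wrist_force: [0.2, 1.8, 2.7]
finger_gap: 0.005
finger_force: 1.2
```

Request:
step_arm:
  rows:
    - {"translation": [0, 0, 0], "delta_rot": [0, 0, 0], "hand": -1}
    - {"translation": [0, 0, 0], "delta_rot": [0, 0, 0], "hand": -1}
    - {"translation": [0, 0, 0], "delta_rot": [0, 0, 0], "hand": -1}

```text
clock: 7.9
tool_pos: [637.5, -12.3, 73.2]
eef_rot: [1.0, -0.004, 0.0, 0.0]
wrist_force: [0.9, 1.4, 2.1]
finger_gap: 0.008
finger_force: 1.3
```

Request:
step_arm:
  rows:
    - {"translation": [0, 0, 0.3], "delta_rot": [0, 0, 0], "hand": -1}
    - {"translation": [0, 0, 0.5], "delta_rot": [0, 0, 0], "hand": -1}
    - {"translation": [0, 0, 0.5], "delta_rot": [0, 0, 0], "hand": -1}
    - {"translation": [0, 0, 0.5], "delta_rot": [0, 0, 0], "hand": -1}

```text
clock: 8.3
tool_pos: [637.0, -12.9, 122.7]
eef_rot: [1.0, -0.004, -0.0, 0.0]
wrist_force: [-0.1, 0.4, -0.2]
finger_gap: 0.01
finger_force: 0.0
```

Request:
step_arm:
  rows:
    - {"translation": [-0.2, -0.8, 0], "delta_rot": [0, 0, 0], "hand": -1}
    - {"translation": [-0.2, -0.8, 0], "delta_rot": [0, 0, 0], "hand": -1}
    - {"translation": [-0.2, -0.8, 0], "delta_rot": [0, 0, 0], "hand": -1}

```text
clock: 8.6
tool_pos: [615.1, -99.4, 121.2]
eef_rot: [1.0, -0.008, -0.002, 0.002]
wrist_force: [-0.0, 0.6, -0.6]
finger_gap: 0.003
finger_force: 0.0
```

Request:
step_arm:
  rows:
    - {"translation": [-0.2, -0.8, 0], "delta_rot": [0, 0, 0], "hand": -1}
    - {"translation": [-0.2, -0.8, 0], "delta_rot": [0, 0, 0], "hand": -1}
    - {"translation": [-0.2, -0.8, 0], "delta_rot": [0, 0, 0], "hand": -1}

```text
clock: 8.9
tool_pos: [594.7, -178.7, 121.4]
eef_rot: [1.0, -0.007, -0.002, 0.001]
wrist_force: [0.6, 0.5, -0.4]
finger_gap: 0.006
finger_force: 0.0
```

Request:
step_arm:
  rows:
    - {"translation": [-0.1, -0.86, 0], "delta_rot": [0, 0, 0], "hand": -1}
    - {"translation": [-0.1, -0.86, 0], "delta_rot": [0, 0, 0], "hand": -1}
    - {"translation": [-0.1, -0.86, 0], "delta_rot": [0, 0, 0], "hand": -1}
    - {"translation": [-0.1, -0.86, 0], "delta_rot": [0, 0, 0], "hand": -1}
    - {"translation": [-0.1, -0.86, 0], "delta_rot": [0, 0, 0], "hand": -1}

```text
clock: 9.4
tool_pos: [587.4, -256.2, 122.3]
eef_rot: [1.0, -0.003, -0.0, -0.001]
wrist_force: [-0.2, 1.3, 0.3]
finger_gap: 0.004
finger_force: 0.0
```

Request:
step_arm:
  rows:
    - {"translation": [0, 0, -0.25], "delta_rot": [0, 0, 0], "hand": -1}
    - {"translation": [0, 0, -0.36], "delta_rot": [0, 0, 0], "hand": -1}
    - {"translation": [0, 0, -0.4], "delta_rot": [0, 0, 0], "hand": -1}
    - {"translation": [0, 0, -0.44], "delta_rot": [0, 0, 0], "hand": -1}
    - {"translation": [0, 0, -0.47], "delta_rot": [0, 0, 0], "hand": -1}
    - {"translation": [0, 0, -0.5], "delta_rot": [0, 0, 0], "hand": -1}
    - {"translation": [0, 0, -0.5], "delta_rot": [0, 0, 0], "hand": -1}
    - {"translation": [0, 0, -0.5], "delta_rot": [0, 0, 0], "hand": -1}
    - {"translation": [0, 0, -0.5], "delta_rot": [0, 0, 0], "hand": -1}
    - {"translation": [0, 0, -0.5], "delta_rot": [0, 0, 0], "hand": -1}

```text
clock: 10.4
tool_pos: [587.7, -257.5, 74.3]
eef_rot: [1.0, -0.003, 0.0, -0.0]
wrist_force: [-4.0, 4.1, 7.2]
finger_gap: 0.006
finger_force: 3.7
```

Request:
step_arm:
  rows:
    - {"translation": [0, 0, 0], "delta_rot": [0, 0, 0], "hand": -1}
    - {"translation": [0, 0, 0], "delta_rot": [0, 0, 0], "hand": -1}
    - {"translation": [0, 0, 0], "delta_rot": [0, 0, 0], "hand": -1}

```text
clock: 10.7
tool_pos: [587.7, -257.5, 74.3]
eef_rot: [1.0, -0.003, 0.0, -0.0]
wrist_force: [-3.0, 3.9, 7.1]
finger_gap: 0.004
finger_force: 3.6
```

The middle pad is clearly the softest: about 2.4 N against 6.3 N (left) and 7.1 N (right). Next is the middle tag at (549.5, -30).

Request:
step_arm:
  rows:
    - {"translation": [0, 0, 0.3], "delta_rot": [0, 0, 0], "hand": -1}
    - {"translation": [0, 0, 0.5], "delta_rot": [0, 0, 0], "hand": -1}
    - {"translation": [0, 0, 0.5], "delta_rot": [0, 0, 0], "hand": -1}
    - {"translation": [0, 0, 0.5], "delta_rot": [0, 0, 0], "hand": -1}

```text
clock: 11.1
tool_pos: [587.6, -258.5, 123.5]
eef_rot: [1.0, -0.004, 0.001, 0.0]
wrist_force: [-0.5, 0.2, -0.7]
finger_gap: 0.009
finger_force: 0.0
```

Request:
step_arm:
  rows:
    - {"translation": [-0.2, 0.8, 0], "delta_rot": [0, 0, 0.06], "hand": -1}
    - {"translation": [-0.2, 0.8, 0], "delta_rot": [0, 0, 0.06], "hand": -1}
    - {"translation": [-0.2, 0.8, 0], "delta_rot": [0, 0, 0.06], "hand": -1}

```text
clock: 11.4
tool_pos: [566.6, -172.4, 122.3]
eef_rot: [0.999, 0.047, -0.001, -0.001]
wrist_force: [0.2, 0.7, 0.5]
finger_gap: 0.005
finger_force: 0.0
```

Request:
step_arm:
  rows:
    - {"translation": [-0.2, 0.8, 0], "delta_rot": [0, 0, 0.06], "hand": -1}
    - {"translation": [-0.2, 0.8, 0], "delta_rot": [0, 0, 0.06], "hand": -1}
    - {"translation": [-0.2, 0.8, 0], "delta_rot": [0, 0, 0.06], "hand": -1}

```text
clock: 11.7
tool_pos: [546.4, -93.2, 122.5]
eef_rot: [0.996, 0.094, -0.0, -0.001]
wrist_force: [0.6, 0.4, -0.4]
finger_gap: 0.008
finger_force: 0.0
```

Request:
step_arm:
  rows:
    - {"translation": [0.02, 0.68, -0.1], "delta_rot": [0, 0, 0], "hand": -1}
    - {"translation": [0.02, 0.68, -0.1], "delta_rot": [0, 0, 0], "hand": -1}
    - {"translation": [0.02, 0.68, -0.1], "delta_rot": [0, 0, 0], "hand": -1}
    - {"translation": [0.02, 0.68, -0.1], "delta_rot": [0, 0, 0], "hand": -1}
    - {"translation": [0.02, 0.68, -0.1], "delta_rot": [0, 0, 0], "hand": -1}

```text
clock: 12.2
tool_pos: [549.3, -32.1, 112.8]
eef_rot: [0.996, 0.089, -0.0, 0.0]
wrist_force: [0.2, -0.8, -0.7]
finger_gap: 0.005
finger_force: 0.0
```

Request:
step_arm:
  rows:
    - {"translation": [0, 0.01, -0.25], "delta_rot": [0, 0, 0], "hand": -1}
    - {"translation": [0, 0.01, -0.4], "delta_rot": [0, 0, 0], "hand": -1}
    - {"translation": [0, 0.01, -0.45], "delta_rot": [0, 0, 0], "hand": -1}
    - {"translation": [0, 0.01, -0.5], "delta_rot": [0, 0, 0], "hand": -1}
    - {"translation": [0, 0.01, -0.55], "delta_rot": [0, 0, 0], "hand": -1}
    - {"translation": [0, 0.01, -0.6], "delta_rot": [0, 0, 0], "hand": -1}
    - {"translation": [0, 0.01, -0.63], "delta_rot": [0, 0, 0], "hand": -1}
    - {"translation": [0, 0.01, -0.63], "delta_rot": [0, 0, 0], "hand": -1}
    - {"translation": [0, 0.01, -0.63], "delta_rot": [0, 0, 0], "hand": -1}

```text
clock: 13.1
tool_pos: [549.6, -29.5, 50.5]
eef_rot: [0.996, 0.09, 0.0, 0.0]
wrist_force: [-2.1, -2.1, 4.6]
finger_gap: 0.003
finger_force: 2.8
```

Request:
step_arm:
  rows:
    - {"translation": [0, 0, -0.01], "delta_rot": [0, 0, 0], "hand": -1}
    - {"translation": [0, 0, -0.01], "delta_rot": [0, 0, 0], "hand": -1}
    - {"translation": [0, 0, -0.01], "delta_rot": [0, 0, 0], "hand": -1}

```text
clock: 13.4
tool_pos: [549.7, -29.6, 50.3]
eef_rot: [0.996, 0.09, 0.0, 0.001]
wrist_force: [-6.4, -2.7, 16.0]
finger_gap: 0.005
finger_force: 7.9
```

Request:
step_arm:
  rows:
    - {"translation": [0, 0, 0.3], "delta_rot": [0, 0, 0], "hand": -1}
    - {"translation": [0, 0, 0.7], "delta_rot": [0, 0, 0], "hand": -1}
    - {"translation": [0, 0, 1], "delta_rot": [0, 0, 0], "hand": -1}
    - {"translation": [0, 0, 1], "delta_rot": [0, 0, 0], "hand": -1}

```text
clock: 13.8
tool_pos: [551.9, -28.4, 153.4]
eef_rot: [0.996, 0.091, 0.004, 0.0]
wrist_force: [-0.4, 0.1, -0.1]
finger_gap: 0.004
finger_force: 0.0
```

Request:
step_arm:
  rows:
    - {"translation": [-1, 0, 0.8], "delta_rot": [0, 0, 0], "hand": -1}
    - {"translation": [-1, 0, 0.8], "delta_rot": [0, 0, 0], "hand": -1}
    - {"translation": [-1, 0, 0.8], "delta_rot": [0, 0, 0], "hand": -1}
    - {"translation": [-1, 0, 0.8], "delta_rot": [0, 0, 0], "hand": -1}
    - {"translation": [-1, 0, 0.8], "delta_rot": [0, 0, 0], "hand": -1}

```text
clock: 14.3
tool_pos: [449.5, -29.2, 228.8]
eef_rot: [0.996, 0.091, 0.001, 0.0]
wrist_force: [0.3, -0.5, -0.8]
finger_gap: 0.006
finger_force: 0.0
```

```bash
python3 - <<'E'
from h import *
im,d=r.grab_frame("scene"); cv2.imwrite("pics/end.png",cv2.resize(im[130:400,150:450,::-1],None,fx=2,fy=2))
c=r.calibration("scene"); K,R,t=[np.array(c[k]) for k in "KRt"]
v,u=np.mgrid[:480,:640]
W=(np.stack([(u-K[0,2])/K[0,0]*d,(v-K[1,2])/K[1,1]*d,d],-1)-t)@R; i=im.astype(int)
red=(i[...,0]>130)&(i[...,1]<60)&(i[...,2]<60)&(W[...,0]>400)&(W[...,0]<650)&(d>0)&(abs(W[...,1])<340)
n,l,s,_=cv2.connectedComponentsWithStats(red.astype(np.uint8))
for k in range(1,n):
    if s[k,4]>20: print(np.median(W[l==k],axis=0).round(1))
print(r.sense()["clock"])
E
```

```text
[476.3 256.2  60.2]
[550.2 -31.5  40.4]
[ 496.5 -265.    60.9]
14.35
```

View pics/end.png

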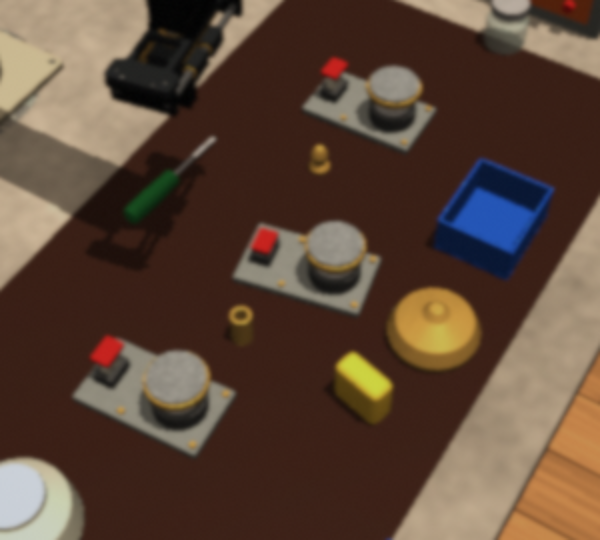

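The picture shows the middle tag down at (264,243), measured at 40 mm. The other two tags, at (335,67) and (107,350), are still up, nothing has shifted, and the hand is clear.

```bash
python3 -c "
from station import r
print(r.sign_off())"
```

```text
the job is handed in; nothing more can be done
None
```

The middle rest had the softest pad (about 2.4 N, against 6.3 N left and 7.1 N right, each pressed 8–9 mm); its red tag is fully down, the other two tags are still up, the hand is clear, and the job was handed in at about 14 s (no verdict was returned).

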